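Seat two ceramic discs in the jewellery gluing jig

ROBOT

A 6-joint arm with a two-finger parallel gripper is mounted at the origin on the work surface. World frame = base frame: x ahead of the robot, y to its left, z up, the work surface at z = 0. Lengths are in m, angles in rad, forces in N, time in s.
With the tool pointing down it reaches from about 0.4 to 0.825 m from the base axis. Payload 7 kg.
Tool frame: the origin (TCP) lies midway between the tips of the shut fingers; the grasp point (between the pads) lies 19 mm behind it; z points along the fingers, x is the direction in which the jaws open and shut, and the axes are right-handed (so a half turn about z gives the same grasp; the last joint's range is limited). The gripper opens to 88 mm and grips with 3 to 60 N. Pads are 19 mm wide; open, the fingers measure 130 mm over their backs; the gripper's body (78 mm by 193 mm) begins 47 mm behind the grasp point.
Start: joints at [-0.859, 0.359, 0.012, 0, -1.224, -0.288], TCP at [0.278, -0.615, 0.227] pointing down, gripper open.
Joint ranges: [-3.07, 3.07], [-1.43, 2.12], [-1.02, 1.25], [-3.03, 1.67], [-3.05, -0], [-3.03, 3.03]. Speed limits (rad/s): [2.39, 2.39, 3.01, 3.14, 3.14, 3.14].

INTERFACE

Orientations are given as [roll, pitch, yaw] about the fixed x, y, z axes, in that order (R = Rz(yaw) Ry(pitch) Rx(roll)).
In Python, from station import arm, grab_frame, camera_params gives the robot as it stands.
- The arm moves only by the shell command python3 -m handwheel 'ROWS' [FORCE]. ROWS is JSON, a list that holds one entry, the list of rows, each a list of 5 numbers: the finger opening in m, from 0 to 0.0876, then the shift along the tool's x, y, z in m, then the turn about the tool's z in degrees. A call has 1 to 20 rows; each row is the pose to reach, as a shift and turn from the pose measured when the call began, along the tool's axes at that moment; what a row does not reach only later rows make up. A row lasts 1/12 s, in which the tool goes at most 41.7 mm and 7.16 degrees, less where a joint would pass 70% of its speed; a pose out of reach is approached as far as the arm can. A call with a gripper value outside its range is refused whole. The fingers move at their own pace and stop on an object; FORCE is the grip in N (left out, the last holds). Time passes only in rows, so rows that repeat a pose let the fingers close. It gives the time, the measured TCP pose, the force and the opening at its end, in the units of the state.
- arm.get_state(): the state, without advancing time (a new reading comes with each control period).
- grab_frame(name): name is "side" or "top"; returns the picture (400x640x3 uint8, blue, green, red); there is no depth.
- camera_params(name): a dict with "intrinsics" (3x3 intrinsics, pixels), "k1" (the pictures are not rectified: a ray, as slopes to the right and down, at radius r is drawn at 1 + k1 r^2 times it, then the intrinsics apply), "R" (3x3) and "t" (3): a world point X has camera coordinates R X + t. Camera axes: x right, y down, z forward; pixel columns grow to the right and rows downward; lengths in m; the calibration is good to about 2 mm. A picture is of the moment at which its call begins. camera_params takes no time and is no camera call.
- arm.job_done(): hands the job in, once; it reports no verdict.
The state is a dict: "t": time; "q": joint angles; "qd": joint speeds; "joint_efforts": joint torques, N m; "eef_pos": TCP position; "ee_rot": TCP orientation; "force": force on the tool from outside, world axes, zero at the start; "moment": the same for the moment, N m; "width": finger opening in m.
Only numpy, scipy, OpenCV 4.12 (cv2) and the standard library are available. Lean on these libraries where they do the work, as an engineer would, in place of code of your own. Each camera call takes 0.05 s, during which the arm holds its last target.

TASK

Two loose dark discs, one large and one small, lie on top of the plywood gluing jig. With the fingertips, push each one across the jig until it drops into the round pocket of its own size and lies flat on the pocket's floor, flush with the jig's top. Only push them: do not pick either disc up, do not tip one on edge or knock one off the jig, and leave everything else where it is.

Things in the scene. Friction and masses are not known exactly. Their poses are not given: they have to be found in the camera images.
- jig: Plywood jig, fixed to the table: a flat slab 200 mm (its x) by 240 mm (its y), 22 mm thick, so its flat top is 22 mm above the table. Origin: centre of its underside. It may stand at any yaw within about 70 degrees. Both pockets lie in its +x half, both discs start on its -x half, either one on either side.
- large_pocket (a point): Centre of the large round pocket's mouth, level with the jig's top (22 mm above the table). Pocket 52 mm across, 9 mm deep, flat grey floor, a 1 mm chamfer at the mouth.
- small_pocket (a point): Centre of the small round pocket's mouth, level with the jig's top. Pocket 38 mm across, 9 mm deep, flat grey floor, a 1 mm chamfer at the mouth; 110 mm from the large one, centre to centre.
- large_disc_mid (a point): Centre (half-way up) of the large dark ceramic disc, 46 mm across, 9 mm thick, about 30 g, lying flat and loose on the jig's top; z along the disc's axis. 26.5 mm above the table while on the top, 17.5 mm when seated, its upper face then being flush with the jig's top.
- small_disc_mid (a point): Centre (half-way up) of the small dark ceramic disc, 32 mm across, 9 mm thick, about 15 g, lying flat and loose on the jig's top; same heights and axes as for the large one. Either disc can hang tilted, its trailing edge still on the rim (centre near 22 mm), until that edge is pushed a few mm further over. The small disc also fits, wrongly, into the large pocket.
- large_disc: The large disc; origin at the centre of its underside, z along the disc's axis.
- small_disc: The small disc; origin at the centre of its underside, z along the disc's axis.
- bead_vial: Bystander: small amber glass vial with metal cap, 22 mm across, 36 mm tall, standing loose on the jig's top near the middle of the edge beyond the pockets. Origin: centre of its underside, z up.
- rattan_ring: Bystander: straw-coloured ring, 48 mm across, 8 mm high, lying on the table near the jig. Origin: centre of its underside.
- half_moon: Bystander: small flat terracotta charm, 26 by 33 mm, 6 mm thick, on the table near the jig. Origin: on its underside.
- pliers: Bystander: pliers lying on the table beside the jig, about 140 mm long, 50 mm wide, 12 mm high. Origin: on the table under the pliers, near the pivot.
- glue_bottle: Bystander: clear bottle with white cap, 42 mm across, 100 mm tall, standing off to one side of the table. Origin: centre of its underside.
- gift_box: Bystander: white square box, 94 mm wide, 50 mm high, off to one side of the table. Origin: centre of its underside.
Mind the look-alikes: they are no part of the job. What is shaped like the large_disc but blue is not meant.

How it is judged:
By the outcome, as a careful person would: the job done as asked, in the order asked, and still so for the second after the job is handed in, with the robot touching nothing.
It also fails if it takes over 58 s, if anything falls off the work surface, if the arm or the gripper's body presses on something with over 40 N, if the wrist force passes 120 N, or if a joint passes its speed limit or range.

## Working session

There is one attempt and no reset: what is moved stays moved. The work goes in short steps, Python scripts to look and compute and a shell command to move; the robot and the scene stay as the last step left them, time stands still between calls to the robot, and variables do not carry over. Pictures are saved under pics/ and viewed, and the job is handed in when it is done.

```bash
mkdir -p pics; ls; python3 - <<'E'
from station import arm, grab_frame, camera_params
import cv2
for n in("side","top"):
    cv2.imwrite(f"pics/{n}0.png",grab_frame(n)); p=camera_params(n); print(n,p)
s=arm.get_state();print(s)
E
```

```text
pics
side {'intrinsics': array([[490.77602831,   0.        , 318.95787775],
       [  0.        , 490.77602831, 201.28683814],
       [  0.        ,   0.        ,   1.        ]]), 'k1': 0.03252739418320355, 'R': array([[-0.94411724, -0.32892858,  0.02118063],
       [-0.1911087 ,  0.49391443, -0.84824878],
       [ 0.26855185, -0.80489411, -0.52917424]]), 't': array([0.53888266, 0.14545243, 1.47897885])}
top {'intrinsics': array([[392.0943703 ,   0.        , 315.63711446],
       [  0.        , 392.0943703 , 197.86481347],
       [  0.        ,   0.        ,   1.        ]]), 'k1': -0.0873479057292037, 'R': array([[ 0.00710454, -0.99997291,  0.00192721],
       [-0.99834713, -0.00720287, -0.05701861],
       [ 0.05703094, -0.00151894, -0.99837126]]), 't': array([-0.02158996,  0.56093803,  1.05721792])}
{'t': 0.1, 'q': array([-8.58900439e-01,  3.59308931e-01,  1.11586526e-02, -3.16276276e-04,
       -1.22411791e+00, -2.88104847e-01]), 'qd': array([-5.56292148e-04, -3.82913247e-03,  2.90782396e-03,  2.04398982e-03,
       -7.51807372e-05, -2.69999538e-04]), 'joint_efforts': array([-4.01343505e-04, -5.84164560e+01,  2.93749666e+01,  7.01539814e+00,
        1.00860855e-02, -4.98177781e-05]), 'eef_pos': array([ 0.2773702 , -0.61489299,  0.22572264]), 'ee_rot': array([-3.14145949e+00, -1.49569090e-03,  1.99447959e+00]), 'force': array([ 0.45745416, -0.46630786, -0.19744143]), 'moment': array([ 0.01850814, -0.06678167, -0.00828139]), 'width': 0.08750532776412694}
```

View pics/top0.png

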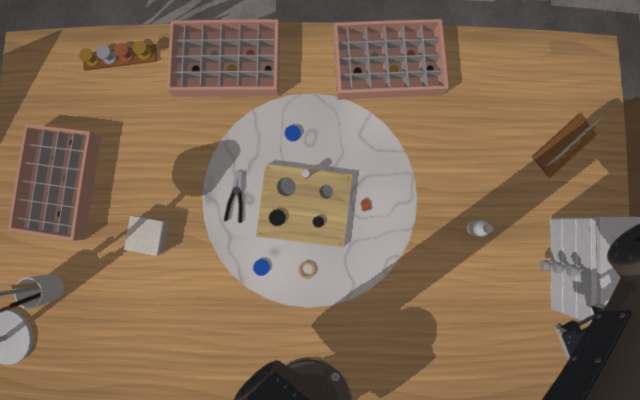

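View pics/side0.png

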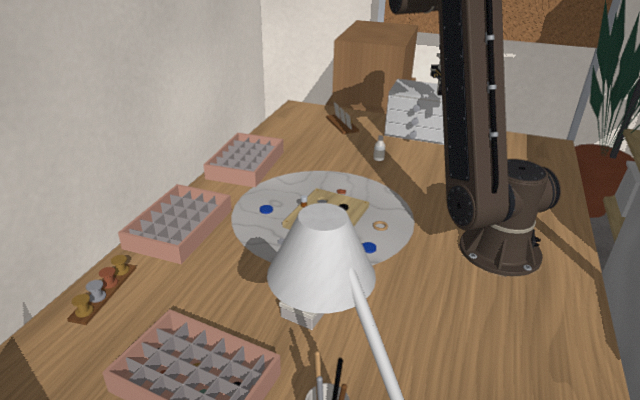

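The top view shows the jig at about (307,203), with the pockets at (287,187) and (326,191). The dark discs are at (277,217) and (318,221), and the blue look-alikes at (293,133) and (262,267). In the side view, a lamp partly hides the jig. I'll enlarge the jig next.

```bash
cat > h.py <<'E'
import numpy as np, cv2
from station import arm, grab_frame, camera_params
def und(p,uv):
    K=p["intrinsics"];k=p["k1"]
    d=np.array([(uv[0]-K[0,2])/K[0,0],(uv[1]-K[1,2])/K[1,1]]);s=d.copy()
    for _ in range(20): s=d/(1+k*(s@s))
    return s
def world(name,uv,z):
    p=camera_params(name);s=und(p,uv);R,t=p["R"],p["t"]
    ray=R.T@np.array([s[0],s[1],1]);c=-R.T@t
    return c+ray*(z-c[2])/ray[2]
def pix(name,X):
    p=camera_params(name);c=p["R"]@np.array(X)+p["t"];s=c[:2]/c[2];s=s*(1+p["k1"]*(s@s))
    K=p["intrinsics"];return np.array([K[0,0]*s[0]+K[0,2],K[1,1]*s[1]+K[1,2]])
def crop(img,x0,y0,x1,y1,f,fn,step=10):
    c=cv2.resize(img[y0:y1,x0:x1],None,fx=f,fy=f,interpolation=cv2.INTER_CUBIC)
    for x in range((x0+step-1)//step*step,x1,step):
        cv2.line(c,((x-x0)*f,0),((x-x0)*f,6),(0,0,255),1);cv2.putText(c,str(x),((x-x0)*f,16),0,.35,(0,0,255),1)
    for y in range((y0+step-1)//step*step,y1,step):
        cv2.line(c,(0,(y-y0)*f),(6,(y-y0)*f),(0,0,255),1);cv2.putText(c,str(y),(8,(y-y0)*f+4),0,.35,(0,0,255),1)
    cv2.imwrite(fn,c)
E
python3 - <<'E'
from h import *
crop(cv2.imread("pics/top0.png"),250,155,365,250,6,"pics/c0.png")
crop(cv2.imread("pics/side0.png"),230,170,420,270,4,"pics/c1.png")
E
```

```text
(no output)
```

View pics/c0.png

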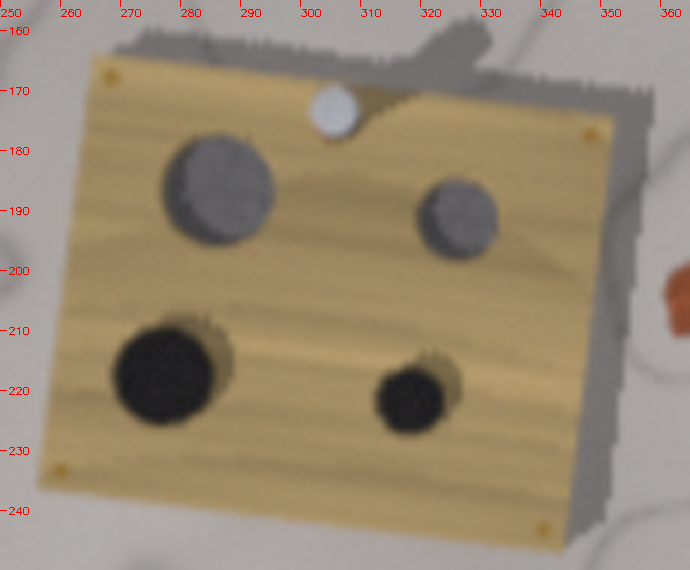

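View pics/c1.png

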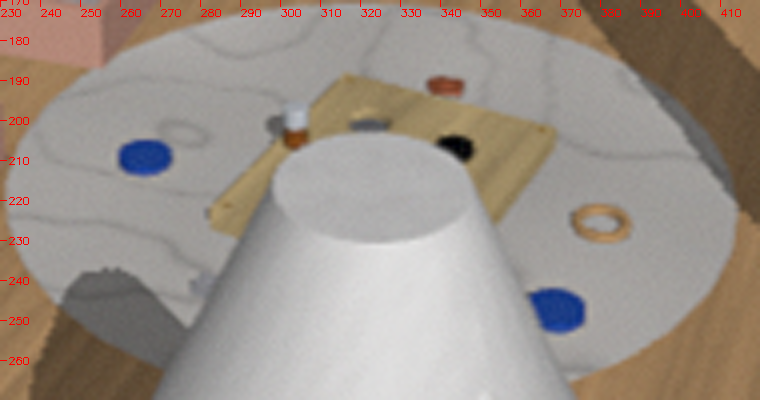

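```bash
cat >> h.py <<'E'
def discs(img,x0=252,y0=160,x1=356,y1=250,thr=75,f=1):
    g=img[y0:y1,x0:x1].max(axis=2)
    return g
def darkblobs(img,thr=60,amin=30):
    sub=img[160:250,252:356];m=(sub.max(axis=2)<thr).astype(np.uint8)
    n,l,st,c=cv2.connectedComponentsWithStats(m)
    return [(c[i]+[252,160],st[i][4],st[i][:4]) for i in range(1,n) if st[i][4]>=amin]
E
python3 - <<'E'
from h import *
im=cv2.imread("pics/top0.png")
for b in darkblobs(im): print(b, world("top",b[0],.031))
C=[(265.3,164.2),(351.8,174.5),(343.5,247),(256.5,236)]
W=[world("top",c,.022) for c in C];print(np.round(W,4))
print([np.linalg.norm(W[i]-W[(i+1)%4]) for i in range(4)], np.mean(W,0))
P=world("top",(286.3,186.7),.022);S=world("top",(326.2,191.5),.022);print(P,S,np.linalg.norm(P-S))
print("vial cap",world("top",(305.5,173.5),.036+.022))
for n,u in(("ring",(308,268)),("blue",(262,267)),("moon",(366,204)),):print(n,world("top",u,.008))
# cross-check small disc in side view
b=darkblobs(im); 
for x in b: print(pix("side",world("top",x[0],.031)))
print(pix("side",P),pix("side",S))
E
```

```text
(array([276.96276596, 217.21276596]), np.int32(188), array([18, 50, 15, 15], dtype=int32)) [0.50726968 0.08625386 0.031     ]
(array([318.09638554, 221.44578313]), np.int32(83), array([61, 57, 11, 10], dtype=int32)) [ 0.4967217  -0.02461883  0.031     ]
[[ 0.6521  0.121   0.022 ]
 [ 0.6254 -0.116   0.022 ]
 [ 0.428  -0.094   0.022 ]
 [ 0.4559  0.1422  0.022 ]]
[np.float64(0.23853278247296), np.float64(0.19865703855188396), np.float64(0.237780821592808), np.float64(0.19735869792448404)] [0.54038321 0.01331418 0.022     ]
[0.59066073 0.06266797 0.022     ] [ 0.5783156  -0.04622242  0.022     ] 0.10958795752704836
vial cap [0.62292018 0.00971232 0.058     ]
ring [0.36908786 0.00195376 0.008     ]
blue [0.37064383 0.12810356 0.008     ]
moon [ 0.5455794  -0.15670307  0.008     ]
[329.30629776 222.08746745]
[342.85594552 204.95303067]
[306.83442792 215.26241381] [321.48731769 199.34717475]
```

Candidates for the two dark discs:
- Dark discs at (277,217) and (318,221).
- Grey pockets at (286,187) and (326,191).
- Blue look-alikes at (293,133) and (262,267).

I choose the dark discs, and the close crop above confirms them. The jig edges measure 238 × 198 mm and the pockets are 109.6 mm apart, both matching the description. Next I'll work out the approach for the large disc.

```bash
cat >> h.py <<'E'
from scipy.spatial.transform import Rotation as Ro
def plan(xyz,yawdeg=None):
    s=arm.get_state();R=Ro.from_euler("xyz",s["ee_rot"]).as_matrix()
    d=R.T@(np.array(xyz)-s["eef_pos"]);y=np.degrees(s["ee_rot"][2])
    print("mm",np.round(d*1000,1),"turn",None if yawdeg is None else round((y-yawdeg+180)%360-180,1))
LD=np.array([.5073,.0863]);LP=np.array([.5907,.0627]);SD=np.array([.4967,-.0246]);SP=np.array([.5783,-.0462])
E
python3 - <<'E'
from h import *
for D,P in((LD,LP),(SD,SP)):
    v=P-D;L=np.linalg.norm(v);u=v/L;a=np.degrees(np.arctan2(u[1],u[0]))
    st=D-u*.045;print(L,a,"yaw",a+90,"start",st,u)
v=LP-LD;u=v/np.linalg.norm(v);st=LD-u*.045
plan([*st,.10],np.degrees(np.arctan2(u[1],u[0]))+90)
E
```

```text
0.08667479449067073 -15.800113728579248 yaw 74.19988627142075 start [0.46400021 0.0985527 ] [ 0.96221745 -0.27228216]
0.08441042589633113 -14.826479970355656 yaw 75.17352002964435 start [ 0.45319826 -0.01308483] [ 0.96670523 -0.25589256]
mm [573.4 463.5 126.5] turn 40.1
```

```bash
python3 -m handwheel '[[[0.026,30,0,0,0]]]' 2>&1 | tail -3 >/dev/null; python3 -c "
from station import arm;s=arm.get_state();print(s['t'],s['eef_pos'],s['width'])"
```

```text
0.1833 [ 0.26195341 -0.58040431  0.2226848 ] 0.08451559929626523
```

I typed that row's shift as 30 where the interface takes metres. The per-row cap held it to about 40 mm, in free air and in the intended direction. I'll replan in metres.

```bash
python3 - <<'E'
from h import *
plan([.4640,.0986,.20],74.2)
E
```

```text
mm [535.9 463.3  24.3] turn 40.1
```

```bash
python3 -m handwheel '[[[0.024,0.536,0.463,0,40],[0.024,0.536,0.463,0,40],[0.024,0.536,0.463,0,40],[0.024,0.536,0.463,0,40],[0.024,0.536,0.463,0,40],[0.024,0.536,0.463,0,40],[0.024,0.536,0.463,0,40],[0.024,0.536,0.463,0,40],[0.024,0.536,0.463,0,40],[0.024,0.536,0.463,0,40],[0.024,0.536,0.463,0,40],[0.024,0.536,0.463,0,40],[0.024,0.536,0.463,0,40],[0.024,0.536,0.463,0,40],[0.024,0.536,0.463,0,40],[0.024,0.536,0.463,0,40],[0.024,0.536,0.463,0,40],[0.024,0.536,0.463,0,40],[0.024,0.536,0.463,0,40],[0.024,0.536,0.463,0,40]]]'; python3 - <<'E'
from h import *
plan([.4640,.0986,.06],74.2)
E
```

```text
t: 1.85
eef_pos: [0.4635, 0.0994, 0.2236]
ee_rot: [-3.136, -0.001, 1.298]
force: [-0.4, -0.6, -0.7]
width: 0.0242
mm [ -0.8   1.6 163.6] turn 0.2
```

```bash
python3 -m handwheel '[[[0.024,-0.001,-0.003,0.06,0],[0.024,-0.001,-0.003,0.12,0],[0.024,-0.001,-0.003,0.16,0],[0.024,-0.001,-0.003,0.184,0],[0.024,-0.001,-0.003,0.184,0],[0.024,-0.001,-0.003,0.184,0]]]'; python3 - <<'E'
from h import *
plan([.4640,.0986,.025],74.2)
im=grab_frame("top");cv2.imwrite("pics/top1.png",im)
crop(im,220,140,370,290,4,"pics/c2.png")
E
```

```text
t: 2.35
eef_pos: [0.4561, 0.0968, 0.0358]
ee_rot: [-3.13, 0.005, 1.296]
force: [-0.6, -0.5, -0.0]
width: 0.0238
mm [ 4.   7.2 10.7] turn 0.1
```

View pics/c2.png

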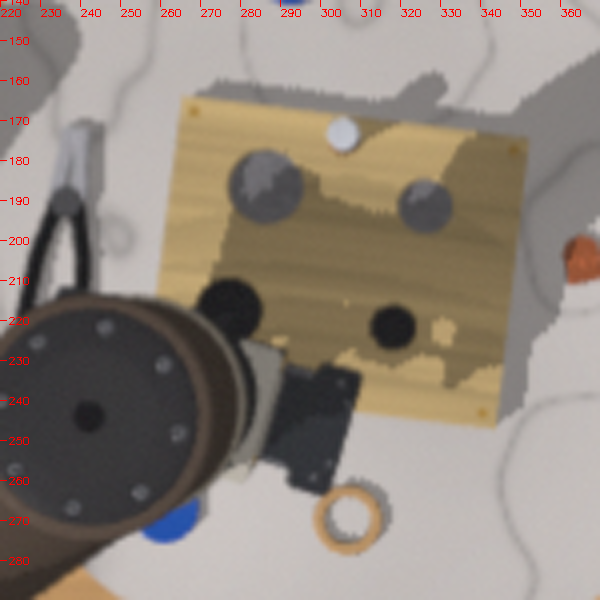

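The large disc hasn't moved, at about (277,217), and the gripper is behind it. I'll lower and correct sideways.

```bash
python3 -m handwheel '[[[0.024,0.004,0,0.004,0],[0.024,0.004,0,0.008,0],[0.024,0.004,0.003,0.0107,0],[0.024,0.004,0.007,0.0107,0],[0.024,0.004,0.007,0.0107,0],[0.024,0.004,0.007,0.0107,0]]]'; python3 - <<'E'
from h import *
plan([.4640,.0986,.025],74.2)
u=np.array([.9622,-.2723]);plan([*(LP-u*.04),.025],74.2)
E
```

```text
t: 2.9
eef_pos: [0.4662, 0.0999, 0.028]
ee_rot: [-3.133, 0.002, 1.297]
force: [-0.0, 0.2, 0.1]
width: 0.0241
mm [-1.9 -1.7  3. ] turn 0.1
mm [-2.1 90.   2.3] turn 0.1
```

```bash
python3 -m handwheel '[[[0.024,-0.002,0.004,0.003,0],[0.024,-0.002,0.008,0.003,0],[0.024,-0.002,0.012,0.003,0],[0.024,-0.002,0.016,0.003,0],[0.024,-0.002,0.020,0.003,0],[0.024,-0.002,0.024,0.003,0],[0.024,-0.002,0.029,0.003,0],[0.024,-0.002,0.034,0.003,0],[0.024,-0.002,0.039,0.003,0],[0.024,-0.002,0.044,0.003,0],[0.024,-0.002,0.049,0.003,0],[0.024,-0.002,0.054,0.003,0],[0.024,-0.002,0.054,0.003,0],[0.024,-0.002,0.054,0.003,0]]]'; python3 - <<'E'
from h import *
u=np.array([.9622,-.2723]);plan([*(LP-u*.029),.025],74.2)
im=grab_frame("top");cv2.imwrite("pics/top2.png",im)
crop(im,220,140,370,290,4,"pics/c3.png")
E
```

```text
t: 4.07
eef_pos: [0.5179, 0.0832, 0.0245]
ee_rot: [-3.133, 0.002, 1.296]
force: [0.2, -0.5, -0.1]
width: 0.0238
mm [ 0.  46.7 -0.9] turn 0.1
```

View pics/c3.png

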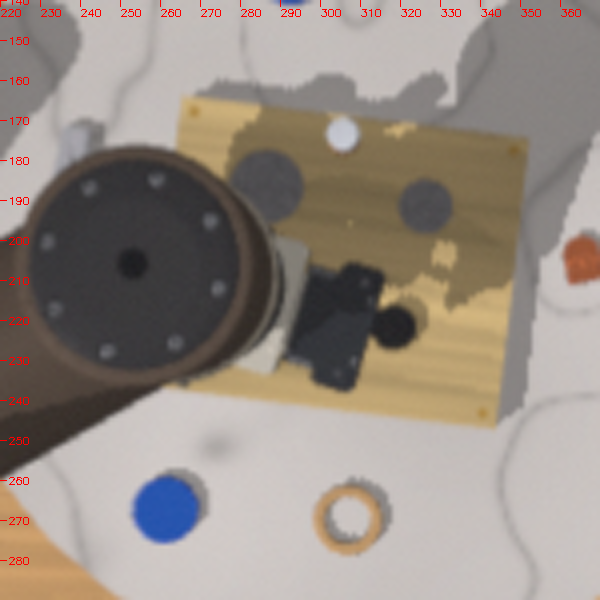

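```bash
python3 -m handwheel '[[[0.024,0,0.004,0,0],[0.024,0,0.008,0,0],[0.024,0,0.012,0,0],[0.024,0,0.016,0,0],[0.024,0,0.020,0,0],[0.024,0,0.024,0,0],[0.024,0,0.027,0,0],[0.024,0,0.030,0,0],[0.024,0,0.032,0,0],[0.024,0,0.034,0,0],[0.024,0,0.036,0,0],[0.024,0,0.038,0,0],[0.024,0,0.040,0,0],[0.024,0,0.041,0,0],[0.024,0,0.042,0,0],[0.024,0,0.043,0,0],[0.024,0,0.043,0,0],[0.024,0,0.043,0,0]]]'; python3 - <<'E'
from h import *
u=np.array([.9622,-.2723]);plan([*(LP-u*.029),.025],74.2)
im=grab_frame("top");cv2.imwrite("pics/top3.png",im)
crop(im,220,140,370,290,4,"pics/c4.png")
im=grab_frame("side");cv2.imwrite("pics/side3.png",im)
crop(im,230,150,420,260,4,"pics/c5.png")
E
```

```text
t: 5.62
eef_pos: [0.5591, 0.0716, 0.0241]
ee_rot: [-3.133, 0.002, 1.296]
force: [-0.4, -0.5, -0.0]
width: 0.0238
mm [ 0.   3.9 -0.9] turn 0.1
```

View pics/c4.png

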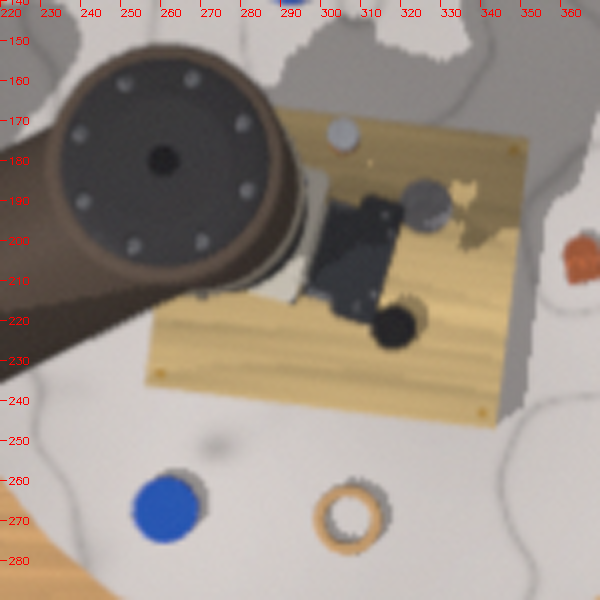

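View pics/c5.png

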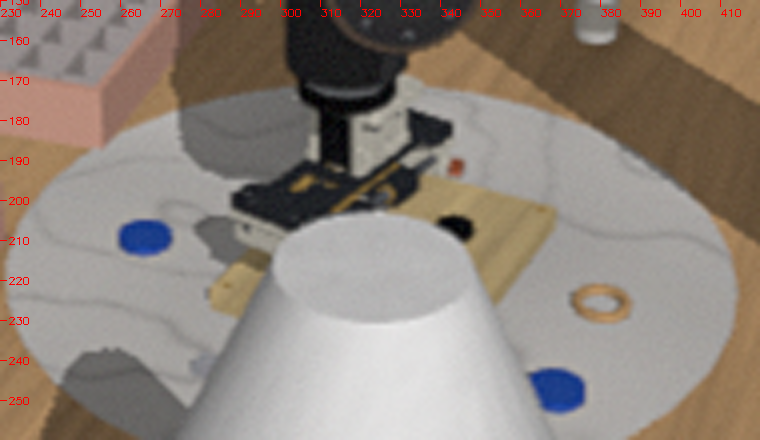

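The wrist hides the large disc in the top view, and the lamp hides it in the side view. The small disc and the vial haven't moved. I'll push the last few millimetres, back off and look.

```bash
python3 -m handwheel '[[[0.024,0,0.001,0,0],[0.024,0,0.002,0,0],[0.024,0,0.003,0,0],[0.024,0,0.004,0,0],[0.024,0,0.005,0,0],[0.024,0,0.005,0,0],[0.024,0,0.005,0,0]]]';  python3 -m handwheel '[[[0.024,0,-0.010,0,0],[0.024,0,-0.025,0,0],[0.024,0,-0.060,-0.015,0],[0.024,0,-0.100,-0.025,0],[0.024,0.0,-0.120,-0.030,0],[0.024,0.0,-0.130,-0.040,0],[0.024,0.0,-0.130,-0.050,0]]]'; python3 - <<'E'
from h import *
im=grab_frame("top");cv2.imwrite("pics/top4.png",im)
crop(im,240,140,370,260,5,"pics/c6.png")
for b in darkblobs(im): print(b, world("top",b[0],.031))
E
```

```text
t: 6.3
eef_pos: [0.5638, 0.0702, 0.0241]
ee_rot: [-3.133, 0.002, 1.296]
force: [0.2, 0.2, -0.3]
width: 0.0241
t: 6.88
eef_pos: [0.4362, 0.1053, 0.0755]
ee_rot: [-3.132, 0.002, 1.298]
force: [0.8, 0.9, -0.1]
width: 0.0238
(array([286.15121951, 186.8097561 ]), np.int32(205), array([26, 19, 17, 16], dtype=int32)) [0.58959326 0.06240318 0.031     ]
(array([317.87058824, 221.38823529]), np.int32(85), array([61, 57, 11, 10], dtype=int32)) [ 0.49687208 -0.02401025  0.031     ]
(array([261.48453608, 239.40206186]), np.int32(194), array([ 0, 68, 20, 22], dtype=int32)) [0.44729427 0.12727399 0.031     ]
(array([272.43421053, 239.61842105]), np.int32(76), array([10, 69, 16, 21], dtype=int32)) [0.44698924 0.09775906 0.031     ]
(array([254.38235294, 245.91176471]), np.int32(34), array([ 0, 80,  7, 10], dtype=int32)) [0.42964594 0.14621884 0.031     ]
(array([295.13636364, 245.49350649]), np.int32(154), array([33, 81, 21,  9], dtype=int32)) [0.43177696 0.03656597 0.031     ]
```

View pics/c6.png

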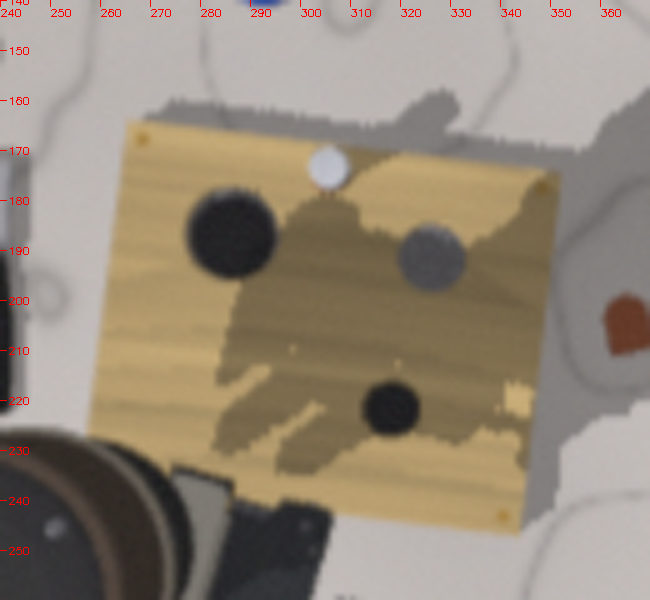

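The large disc fills the large pocket, centred at (286,187), and casts no shadow, so it looks seated. The small disc is still at (318,221), so I'll do that one next.

```bash
python3 - <<'E'
from h import *
plan([.4532,-.0131,.05],75.2)
E
```

```text
mm [-110.9   46.4   27.2] turn -0.8
```

```bash
python3 -m handwheel '[[[0.018,-0.030,0.010,0,-0.8],[0.018,-0.060,0.025,0,-0.8],[0.018,-0.090,0.040,0,-0.8],[0.018,-0.111,0.046,0,-0.8],[0.018,-0.111,0.046,0.015,-0.8],[0.018,-0.111,0.046,0.027,-0.8],[0.018,-0.111,0.046,0.027,-0.8],[0.018,-0.111,0.046,0.027,-0.8]]]'; python3 - <<'E'
from h import *
plan([.4532,-.0131,.025],75.2)
E
```

```text
t: 7.6
eef_pos: [0.4521, -0.0134, 0.0498]
ee_rot: [-3.134, 0.001, 1.312]
force: [-0.1, 0.6, 1.2]
width: 0.0183
mm [ 0.6  1.2 24.8] turn -0.0
```

```bash
python3 -m handwheel '[[[0.018,0,0,0.010,0],[0.018,0,0,0.018,0],[0.018,0,0,0.022,0],[0.018,0,0,0.025,0],[0.018,0,0,0.025,0],[0.018,0,0,0.025,0]]]'; python3 - <<'E'
from h import *
plan([.4532,-.0131,.025],75.2)
u=np.array([.9667,-.2559]);plan([*(SP-u*.0227),.025],75.2)
im=grab_frame("top");cv2.imwrite("pics/top5.png",im)
crop(im,240,140,370,260,5,"pics/c7.png")
E
```

```text
t: 8.1
eef_pos: [0.452, -0.0133, 0.0249]
ee_rot: [-3.134, 0.001, 1.312]
force: [-0.3, 0.6, 0.2]
width: 0.0177
mm [ 0.5  1.1 -0.1] turn -0.0
mm [  0.5 107.8  -1. ] turn -0.0
```

View pics/c7.png

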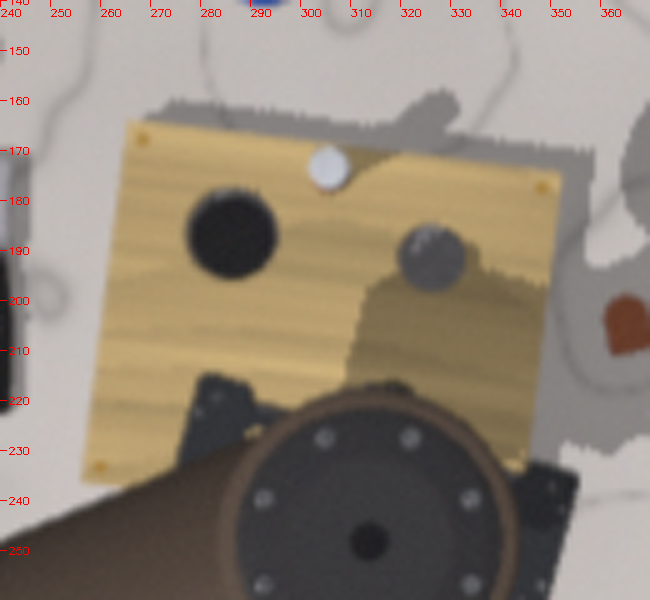

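The large disc is now fully lit, casts no shadow and looks flush. Pushing the small one.

```bash
python3 -m handwheel '[[[0.018,0,0.005,-0.001,0],[0.018,0,0.010,-0.001,0],[0.018,0,0.014,-0.001,0],[0.018,0,0.018,-0.001,0],[0.018,0,0.022,-0.001,0],[0.018,0,0.026,-0.001,0],[0.018,0,0.030,-0.001,0],[0.018,0,0.034,-0.001,0],[0.018,0,0.038,-0.001,0],[0.018,0,0.042,-0.001,0],[0.018,0,0.046,-0.001,0],[0.018,0,0.050,-0.001,0],[0.018,0,0.054,-0.001,0],[0.018,0,0.058,-0.001,0],[0.018,0,0.062,-0.001,0],[0.018,0,0.066,-0.001,0],[0.018,0,0.070,-0.001,0],[0.018,0,0.070,-0.001,0],[0.018,0,0.070,-0.001,0]]]'; python3 - <<'E'
from h import *
u=np.array([.9667,-.2559]);plan([*(SP-u*.0227),.025],75.2)
im=grab_frame("top");cv2.imwrite("pics/top6.png",im)
crop(im,240,140,370,260,5,"pics/c8.png")
im=grab_frame("side");crop(im,270,170,400,260,6,"pics/c9.png")
E
```

```text
t: 9.73
eef_pos: [0.5199, -0.0312, 0.0254]
ee_rot: [-3.134, 0.001, 1.312]
force: [-0.7, 0.0, -0.2]
width: 0.0181
mm [ 0.5 37.5  0.1] turn -0.0
```

View pics/c8.png

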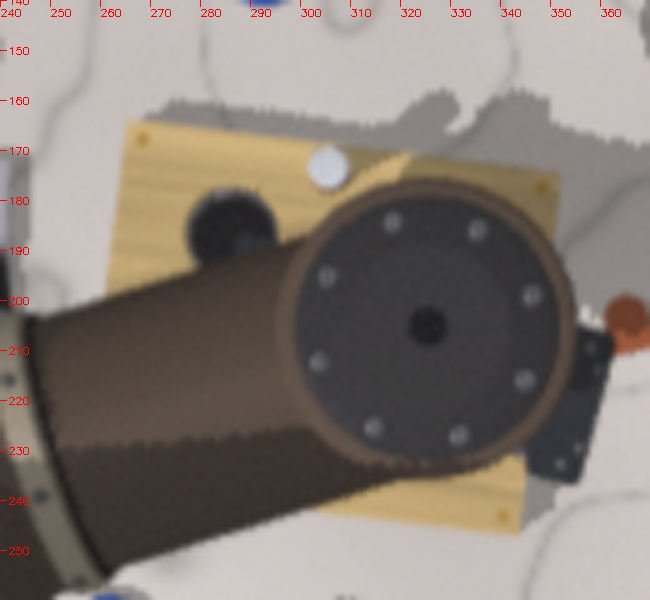

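View pics/c9.png

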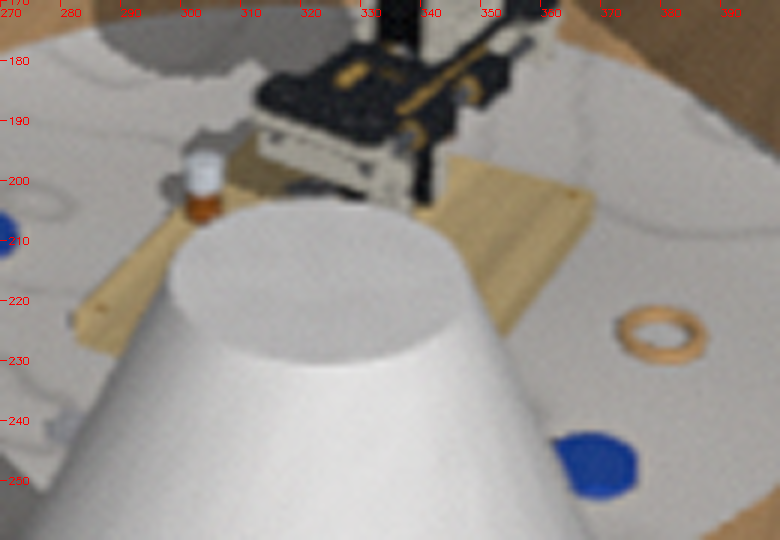

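The small disc is hidden under the wrist, and everything visible is undisturbed. I'll finish the push slowly, about 1 mm past nominal, then back off and look.

```bash
python3 -m handwheel '[[[0.018,0,0.004,0,0],[0.018,0,0.008,0,0],[0.018,0,0.011,0,0],[0.018,0,0.014,0,0],[0.018,0,0.017,0,0],[0.018,0,0.020,0,0],[0.018,0,0.022,0,0],[0.018,0,0.024,0,0],[0.018,0,0.026,0,0],[0.018,0,0.028,0,0],[0.018,0,0.030,0,0],[0.018,0,0.032,0,0],[0.018,0,0.034,0,0],[0.018,0,0.035,0,0],[0.018,0,0.036,0,0],[0.018,0,0.037,0,0],[0.018,0,0.038,0,0],[0.018,0,0.0385,0,0],[0.018,0,0.0385,0,0],[0.018,0,0.0385,0,0]]]';  python3 -m handwheel '[[[0.018,0,-0.010,0,0],[0.018,0,-0.030,-0.005,0],[0.018,0,-0.065,-0.020,0],[0.018,0,-0.090,-0.040,0],[0.018,0,-0.110,-0.080,0],[0.018,0,-0.120,-0.120,0],[0.018,0,-0.120,-0.120,0],[0.018,0,-0.120,-0.120,0]]]'; python3 - <<'E'
from h import *
im=grab_frame("top");cv2.imwrite("pics/top7.png",im)
crop(im,240,140,370,260,5,"pics/c10.png")
for b in darkblobs(im): print(b, world("top",b[0],.031))
E
```

```text
t: 11.5
eef_pos: [0.5568, -0.041, 0.0251]
ee_rot: [-3.134, 0.001, 1.312]
force: [-0.5, 0.4, 0.0]
width: 0.0182
t: 12.17
eef_pos: [0.4424, -0.0097, 0.149]
ee_rot: [-3.139, -0.003, 1.313]
force: [0.2, 0.2, -1.3]
width: 0.018
(array([286.06930693, 186.81683168]), np.int32(202), array([26, 19, 17, 16], dtype=int32)) [0.58957253 0.06262466 0.031     ]
(array([326.05376344, 191.65591398]), np.int32(93), array([69, 27, 11, 11], dtype=int32)) [ 0.57722777 -0.04557383  0.031     ]
(array([276.27302632, 233.55921053]), np.int32(304), array([ 8, 60, 33, 30], dtype=int32)) [0.46333082 0.08760536 0.031     ]
(array([311.70550162, 241.6828479 ]), np.int32(618), array([31, 72, 58, 18], dtype=int32)) [ 0.44231851 -0.00783265  0.031     ]
(array([349.80373832, 244.69158879]), np.int32(107), array([91, 79, 13, 11], dtype=int32)) [ 0.43489558 -0.11022298  0.031     ]
```

View pics/c10.png

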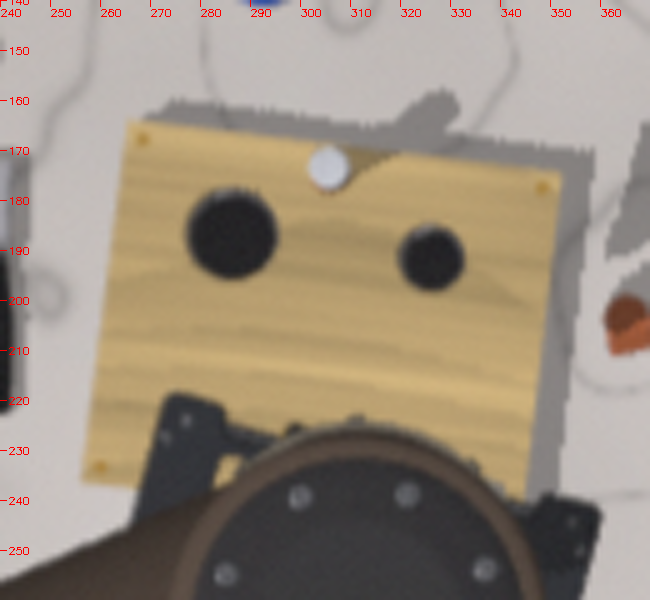

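```bash
python3 - <<'E'
from h import *
im=grab_frame("top");a=cv2.imread("pics/top0.png")
crop(im,270,175,340,205,11,"pics/c11.png")
s=grab_frame("side");crop(s,285,180,385,235,8,"pics/c12.png")
E
```

```text
(no output)
```

View pics/c11.png

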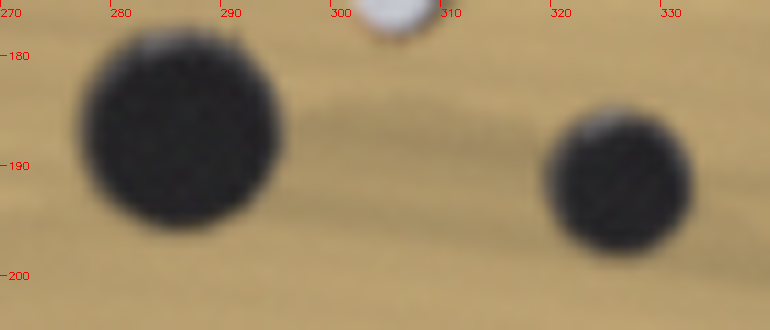

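View pics/c12.png

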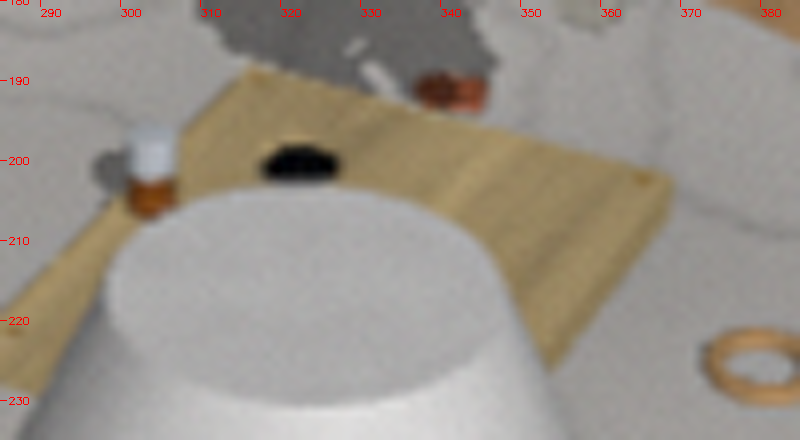

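```bash
python3 - <<'E'
from h import *
im=grab_frame("top").astype(float).mean(2);a=cv2.imread("pics/top0.png").astype(float).mean(2)
for n,c,P,r,D in(("L",(286.3,186.7),LP,23,(.9622,-.2723)),("S",(326.2,191.5),SP,16,(.9667,-.2559))):
  for nm,d in (("along",np.array(D)),("across",np.array([-D[1],D[0]]))):
    o=np.arange(-r-8,r+9,2)
    for z,I in((.022,im),):
        v=[];w=[]
        for k in o:
            p=pix("top",[*(P+d*k/1000),z]).astype(np.float32)
            v.append(int(cv2.getRectSubPix(im.astype(np.float32),(1,1),tuple(map(float,p)))[0,0]));w.append(int(cv2.getRectSubPix(a.astype(np.float32),(1,1),tuple(map(float,p)))[0,0]))
        print(n,nm);print([int(k) for k in o]);print(v);print(w,"(start)")
# side: hue of small pocket
s=grab_frame("side").astype(float).mean(2).astype(int)
print(s[194:206,314:332])
for k in range(0,360,45):
    q=np.radians(k);print(k,pix("side",[SP[0]+.019*np.cos(q),SP[1]+.019*np.sin(q),.022]).round(1))
E
```

```text
L along
[-31, -29, -27, -25, -23, -21, -19, -17, -15, -13, -11, -9, -7, -5, -3, -1, 1, 3, 5, 7, 9, 11, 13, 15, 17, 19, 21, 23, 25, 27, 29, 31]
[148, 145, 131, 104, 72, 45, 38, 37, 38, 38, 37, 36, 36, 37, 36, 35, 36, 36, 37, 37, 36, 35, 34, 33, 34, 38, 55, 76, 98, 124, 141, 149]
[128, 125, 115, 97, 79, 69, 71, 79, 90, 94, 96, 97, 97, 97, 97, 96, 93, 93, 94, 94, 94, 95, 94, 93, 93, 94, 93, 98, 107, 119, 126, 130] (start)
L across
[-31, -29, -27, -25, -23, -21, -19, -17, -15, -13, -11, -9, -7, -5, -3, -1, 1, 3, 5, 7, 9, 11, 13, 15, 17, 19, 21, 23, 25, 27, 29, 31]
[139, 138, 132, 115, 79, 52, 38, 37, 37, 37, 37, 36, 36, 38, 37, 35, 36, 37, 36, 35, 35, 35, 36, 36, 36, 37, 41, 58, 82, 109, 136, 144]
[121, 120, 118, 111, 100, 94, 93, 97, 97, 96, 94, 94, 94, 93, 94, 95, 94, 92, 93, 94, 95, 96, 94, 89, 76, 69, 67, 70, 80, 95, 117, 125] (start)
S along
[-24, -22, -20, -18, -16, -14, -12, -10, -8, -6, -4, -2, 0, 2, 4, 6, 8, 10, 12, 14, 16, 18, 20, 22, 24]
[150, 143, 127, 103, 67, 47, 38, 38, 38, 38, 39, 38, 37, 36, 35, 32, 32, 35, 40, 50, 69, 101, 128, 145, 149]
[129, 124, 112, 96, 77, 71, 74, 
[... 760 characters left out ...]
6  71  96 106 113 114 112 113 116]
 [123 124 125 122  93  40  10  11  12  12  13  29  48  86 109 114 116 120]
 [122 124 121  88  37   7   2   1  11   8   8   2  14  72 105 115 122 124]
 [123 123 118  87  39  14  11  22  16   7  16  15  29  81 114 120 123 125]
 [122 123 126 110  85  69  70  70  71  69  68  79  86 108 123 123 124 126]
 [140 140 144 147 146 145 143 143 145 146 142 157 158 149 144 143 136 137]
 [170 171 171 172 170 170 172 172 173 172 173 173 174 173 172 175 170 167]
 [173 169 170 169 172 171 169 171 171 173 173 173 173 173 173 170 171 173]]
0 [316.2 198.3]
45 [316.4 200.6]
90 [319.6 202.1]
135 [324.  202.1]
180 [326.8 200.4]
225 [326.5 198.2]
270 [323.3 196.6]
315 [319.  196.7]
```

Profiles taken along and across each push put both discs within about 1 mm of their pocket centres. The near rims are uncovered, where a hanging disc would overlap its rim by 1–2 mm. The fingers also pushed both trailing edges at least 3 mm inside the rims. In the side view the small disc shows as a flat ellipse level with the top. Handing in.

```bash
python3 - <<'E'
from h import *
a=cv2.imread("pics/top0.png");im=grab_frame("top")
for n,(x,y,r) in dict(vial=(305,173,6),ring=(308,268,12),pliers=(235,203,12),box=(146,235,20),bottle=(480,228,12),moon=(366,204,7)).items():
    t=a[y-r:y+r,x-r:x+r];m=cv2.matchTemplate(im[y-r-6:y+r+6,x-r-6:x+r+6],t,cv2.TM_CCOEFF_NORMED);_,v,_,l=cv2.minMaxLoc(m);print(n,round(v,2),l[0]-6,l[1]-6)
arm.job_done()
E
```

```text
vial 1.0 0 0
ring 0.32 -2 -3
pliers 1.0 0 0
box 1.0 0 0
bottle 0.8 0 0
moon 0.9 0 0
the job is handed in; nothing more can be done
```

I pushed each dark disc across the jig with two fingertips, the large one first and then the small one. Both now lie in their own pockets, and I handed the job in at about 12.5 s.

- **Seating:** in the last top pictures both discs are centred to about 1 mm, with the near rims uncovered. In the side view the small disc looks level with the jig's top. The lamp hid the large pocket from that camera, so the large disc was checked only from above and by how far the fingers pushed it.
- **Bystanders:** the vial, pliers, box, bottle and half-moon showed no shift against the first picture. The check on the rattan ring failed (match 0.32), most likely because the parked arm was covering it. The last side picture, taken after the final push, shows the ring lying on the table, and the gripper never went down near it.
- **One slip:** my first move was typed as 30, which the interface reads as metres. The per-row limit held it to about 40 mm in free air, and nothing was touched.

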